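# Zero the inspection camera's focus dial and present a window carrier to its lens

## Task

First turn the focus dial on the inspection camera's stand until its pointer is on the long zero mark and let go of it. Then take the carrier with the single round window out of the rack and hold it up to the camera: upright, its plate square to the lens, the middle of its window on the lens axis and straight above the cross bar on the stand's tongue (11 cm in front of the lens). Finish while still holding it there, steady; leave the other two carriers in the rack and the rest of the things where they are.

Things in the scene. Friction and masses are not known exactly. Their poses are not given: they have to be found in the camera images.
- round_carrier_centre (a point): centre (52 mm above its underside) of the carrier to present: upright bare-metal plate, 50 mm wide (its y), 8 mm thick (x), 64 mm tall, with ONE ROUND glazed window of 32 mm, and on its top edge a ribbed grip tab 12 mm thick (x), 22 mm wide (y), 40 mm tall; 104 mm tall in all, 0.06 kg. z runs up from foot to tab. The tab's middle is 32 mm above this point
- round_window (a point): centre of the round window of that carrier, on the plate's mid-line, 34 mm above its underside and 18 mm below its centre point; axes as the carrier's (x is the plate's normal)
- round_carrier: the same carrier; this point is the middle of its underside, axes as above. It stands with its lowest 20 mm in a rack slot; lift it straight up to take it out
- square_carrier_centre (a point): centre of a carrier of the same outer shape and size but with one square window of 28 mm; to be left in its slot
- twin_carrier_centre (a point): centre of a carrier of the same outer shape and size but with two small round windows of 18 mm, one above the other; to be left in its slot
- carrier_rack: fixed grey block 56 x 215 x 30 mm; the point is the centre of its underside, z up. Three slots, 11 x 53 mm and 20 mm deep, lie in a row along its y, 70 mm apart; the three carriers stand in them in any order, plates square to the rack's x. (Wall cabinets hang over the back of the bench, from about world x = 0.60 m on, 0.37 m above it.)
- inspection_camera: fixed camera stand; the point is on the bench under the camera head. It looks along its own -x, roughly to the robot; lens axis 160 mm above the bench, lens front (48 mm diameter) at x = -60 mm, grey head up to z = 185 mm. A pod 16 mm high at its -y side (x -195 to -50, y -195 to -95 mm) carries the focus dial, axis at x = -140, y = -146 mm
- view_point (a point): the viewing place: on the lens axis, 110 mm in front of the lens, 160 mm above the bench, straight above the low cross bar (at the stand's x = -170 mm) on the thin tongue that runs forward on the bench under the lens (50 mm wide, 8 mm high, to x = -220 mm). x is the lens axis (-x is the way the camera looks), z is up
- focus_dial (a joint): turn of the focus dial in rad: 0 where its pointer is on the long zero mark of the scale (towards the stand's -x), growing anticlockwise seen from above; stops at -2.4 and +2.4; stays where it is left (friction about 0.03 N m). It starts between +0.5 and +1.4 and must be turned clockwise
- dial_grip (a point): on the dial's vertical axis, 47 mm above the bench: in its wing grip, an upright black bar 42 mm long (its x), 12 mm thick (its y), from 25 to 59 mm above the bench, over a round skirt 42 mm in diameter whose top is 25 mm above the bench. The white pointer lies along its -x; the frame turns with the dial
- flask_centre (a point): centre (half-way up) of a conical glass flask with a plug, 66 mm wide at the foot, 126 mm tall; a bystander
- vial_centre (a point): centre (half-way up) of a small vial, 27 mm diameter, 58 mm tall; a bystander
- slide_packet_centre (a point): centre (half-way up) of a flat oblong packet 28 x 78 x 22 mm; a bystander
- petri_dish_centre (a point): centre (half-way up) of a round flat dish 88 mm diameter, 17 mm high; a bystander
- timer_centre (a point): centre (half-way up) of a bench timer 66 x 66 x 18 mm; a bystander
- coverslip_box_centre (a point): centre (half-way up) of a small square box 26 x 26 x 18 mm; a bystander

How it is judged (in metres and radians):
On the way, in this order (a step that is already met when the one before it is completed fails the run):
1. the focus dial reads zero (within 0.1 rad) and is at rest, the round-window carrier still in the rack (value of joint focus_dial between -0.1 and 0.1 rad and height (world z) of round_window below 0.06 m and velocity of joint focus_dial between -0.03 and 0.03 rad/s and contact force between the fingers and inspection_camera below 0.1 N), for 0.2 s.
2. the round-window carrier is held by the fingers, clear above the rack (height (world z) of round_window above 0.09 m and contact force between the fingers and round_carrier above 0.5 N and contact force between round_carrier and carrier_rack below 0.1 N), for 0.2 s.
At the end, for the whole second after the job is handed in: Fingers hold the round-window carrier still (under 20 mm/s), clear of stand and rack, window centre within 18 mm of the viewing place, plate normal within 0.14 rad of the lens axis (either face), upright within 0.14 rad; the dial within 0.1 rad of zero (value of joint focus_dial between -0.1 and 0.1 rad and distance between round_window and view_point below 0.018 m and angle between the x axis of round_window and the x axis of view_point, either way round below 0.14 rad and angle between round_window's own z axis and vertical below 0.14 rad and contact force between the fingers and round_carrier above 0.5 N and contact force between round_carrier and inspection_camera below 0.1 N and contact force between round_carrier and carrier_rack below 0.1 N and linear speed of round_carrier below 0.02 m/s and angular speed of round_carrier below 0.15 rad/s); the arm keeps its last pose, push and grip.
It fails at once if another carrier is lifted or pushed out of its slot (distance of any of square_carrier_centre, twin_carrier_centre from where it was at the start of the episode above 0.02 m).
It fails at once if a bystander is pushed more than 30 mm or knocked over (distance of any of flask_centre, vial_centre, slide_packet_centre, petri_dish_centre, timer_centre, coverslip_box_centre from where it was at the start of the episode above 0.03 m or angle between any of flask_centre, vial_centre's own z axis and vertical above 0.7 rad).
It also fails if it takes over 48 s, if anything falls off the work surface, if the arm or the gripper's body presses on something with over 40 N, if the wrist force passes 120 N, or if a joint passes its speed limit or range.

## Robot

A 6-joint arm with a two-finger parallel gripper is mounted at the origin on a cart in front of the work surface, level with it; the furniture and walls round the work are solid. World frame = base frame: x ahead of the robot, y to its left, z up, the work surface at z = 0. Lengths are in mm, angles in degrees, forces in N, time in s.
With the tool pointing down it reaches from about 300 to 850 mm from the base axis. Payload 4.2 kg.
Tool frame: the origin (TCP) lies on the centre line of the jaws, within the pads' length; the fingertips stand env.nose_length ahead of it and the grasp point (between the pads) lies 2 mm behind it (env.nose_length is the distance from the TCP to the fingertips, in mm); z points along the fingers, y is the direction in which the jaws open and shut (so a half turn about z gives the same grasp; the last joint's range is limited). The gripper opens to 91 mm and grips with 3 to 60 N. Pads are 32 mm wide; open, the fingers measure 118 mm over their backs; the gripper's body (76 mm by 178 mm) begins 60 mm behind the grasp point.
Start: joints at [65.604, 18.312, 89.639, -0, 72.044, -1.146], TCP at [226.988, 528.319, 200.076] pointing down, gripper open.
Joint ranges: [-177.97, 177.97], [-48.28, 115.42], [12.27, 149.76], [-77.06, 257.06], [2.81, 150.46], [-146.56, 146.56]. Speed limits (degrees/s): [147.25, 147.25, 180, 180, 180, 180].

## Interface

Orientations are given as [roll, pitch, yaw] about the fixed x, y, z axes, in that order (R = Rz(yaw) Ry(pitch) Rx(roll)).
In Python, from workcell import env gives the robot as it stands. The module is installed in compiled form; this text tells all that it offers.
- The arm moves only by the tool jog_arm, never from a script. Its argument "deltas" is a list that holds one entry, the list of rows, each a list of 5 numbers: the shift along the tool's x, y, z in m, then the turn about the tool's z in degrees, then the finger opening in m, from 0 to 0.0912. A call has 1 to 20 rows; each row is the pose to reach, as a shift and turn from the pose commanded when the call began, along the tool's axes at that moment; what a row does not reach only later rows make up. A row lasts 1/12 s, in which the tool goes at most 41.7 mm and 7.16 degrees, less where a joint would pass 70% of its speed; a pose out of reach is approached as far as the arm can. A call with a gripper value outside its range is refused whole. The fingers move at their own pace and stop on an object; "grip_force" is the grip in N (left out, the last holds). Time passes only in rows, so rows that repeat a pose let the fingers close. It gives the time, the measured TCP pose, the force and the opening at its end, in the units of the state.
- env.state(): the state, without advancing time (a new reading comes with each control period).
- env.grab_frame(name): name is "scene" or "top" or "wrist"; returns the picture (400x640x3 uint8, red, green, blue); there is no depth.
- env.camera_params(name): a dict with "fx", "fy", "cx", "cy" (pixels), "k1" (the pictures are not rectified: a ray, as slopes to the right and down, at radius r is drawn at 1 + k1 r^2 times it, then the intrinsics apply), "xyz" and "orientation" of the camera in the world. Camera axes: x right, y down, z forward; pixel columns grow to the right and rows downward; lengths in mm; the calibration is good to about 2 mm. A picture is of the moment at which its call begins: read the wrist's pose just before it. camera_params takes no time and is no camera call; for the wrist camera it gives the pose at the moment of the call.
- env.job_done(): hands the job in, once; it reports no verdict.
Trained networks look in the newest picture that a camera, given by its name, has taken for a name from the list of things; names that differ only in an ending like _2 or _b are one class to them, and where a whole thing is asked for, a point or a joint stands for the part that bears it (a point fixed in the world has none). Each returns a list of dicts, best first, with "conf" (0 to 1); they miss things now and then, are a little off and sometimes report something else, mostly with a low value. They report only what shows in the picture. A call takes as long as a camera call.
- env.look_for(camera, label): "xyz" ([x, y, z] in mm, in world coordinates, good to about 4 mm: the middle of the surface that is visible of it).
The state is a dict: "time_s": time; "qpos": joint angles; "qvel": joint speeds; "effort": joint torques, N m; "ee_pos": TCP position; "ee_rot": TCP orientation; "force": force on the tool from outside, world axes, zero at the start; "torque": the same for the moment, N m; "gripper_width": finger opening in mm.
Only numpy, scipy, OpenCV 4.12 (cv2) and the standard library are available. Lean on these libraries where they do the work, as an engineer would, in place of code of your own. Each camera call takes 0.05 s, during which the arm holds its last target.

## Working session

There is one attempt and no reset: what is moved stays moved. The work goes in short steps, Python scripts to look and compute and a tool call to move; the robot and the scene stay as the last step left them, time stands still between calls to the robot, and variables do not carry over. Pictures are saved under pics/ and viewed, and the job is handed in when it is done.

Besides the shell and the picture viewer there is one more tool, called as name(argument=value, ...), one argument or row to a line, values as JSON. jog_arm: Moves the arm, as the interface text tells. Its arguments: {"type":"object","properties":{"deltas":{"type":"array"},"grip_force":{"type":"number"}},"required":["deltas"]}

```bash
mkdir -p pics; cat > h.py <<'E'
import numpy as np,cv2
from scipy.spatial.transform import Rotation as R
from workcell import env
def cam(name):
    p=env.camera_params(name); return p
def rot(o): return R.from_euler('xyz',o,degrees=True).as_matrix()
def proj(p,X):
    X=np.atleast_2d(X); c=(X-np.array(p['xyz']))@rot(p['orientation'])
    s=c[:,:2]/c[:,2:]; r2=(s**2).sum(1,keepdims=True); s=s*(1+p['k1']*r2)
    return s*[p['fx'],p['fy']]+[p['cx'],p['cy']]
def unproj(p,uv,z):
    uv=np.atleast_2d(uv).astype(float); d=(uv-[p['cx'],p['cy']])/[p['fx'],p['fy']]
    s=d.copy()
    for _ in range(20): s=d/(1+p['k1']*(s**2).sum(1,keepdims=True))
    w=np.c_[s,np.ones(len(s))]@rot(p['orientation']).T
    o=np.array(p['xyz']); t=(z-o[2])/w[:,2]
    return o+w*t[:,None]
def grab(name,fn):
    p=env.camera_params(name); im=env.grab_frame(name)
    cv2.imwrite('pics/'+fn,im[:,:,::-1]); return p,im
E
python3 - <<'E'
from h import *
print(env.nose_length, env.state())
for n in ['scene','top','wrist']:
    p,im=grab(n,n+'0.png'); print(n,p)
for n in ['top','scene']:
  for l in ['round_carrier','round_window','square_carrier_centre','twin_carrier_centre','carrier_rack','inspection_camera','focus_dial','dial_grip','flask_centre','vial_centre']:
    print(n,l,[(np.round(d['xyz']),round(d['conf'],2)) for d in env.look_for(n,l)[:3]])
E
```

```text
17.0 {'time_s': 0.0, 'qpos': array([ 6.56038912e+01,  1.83510002e+01,  8.97078339e+01, -1.98624629e-04,
        7.20426171e+01, -1.14550042e+00]), 'qvel': array([-0.11843121, -0.10235691,  0.04474465,  0.04318671, -0.08464192,
       -0.02879659]), 'effort': array([ 1.78648785e-03, -4.12465167e+01, -2.31969559e+01,  7.31570623e-02,
        4.59411205e-02, -1.35876530e-04]), 'ee_pos': array([226.75806312, 527.81500582, 199.21704746]), 'ee_rot': array([-1.79898565e+02, -1.83934999e-03,  1.56749451e+02]), 'force': array([ 0.26621061, -0.59320641,  0.16857099]), 'torque': array([ 0.01812391,  0.00415093, -0.01222807]), 'gripper_width': 91.50298385100098}
scene {'fx': 422.63182633105515, 'fy': 422.63182633105515, 'cx': 320.6459178520282, 'cy': 190.92674324230754, 'k1': -0.0311733830173564, 'xyz': array([ -51.92989579, -891.39657417,  714.60875438]), 'orientation': array([-118.52753064,    1.13225731,  -32.73095694])}
top {'fx': 491.1037837788691, 'fy': 491.1037837788691, 'cx': 325.84668115141466, 'cy': 199.06897534041272, 'k1': -0.112184652936427, 'xyz': array([ 237.67059638,   34.0866568
[... 956 characters left out ...]
cene round_carrier [(array([ 482., -302.,   68.]), 0.84), (array([ 482., -240.,   67.]), 0.53), (array([ 652., -266.,   47.]), 0.4)]
scene round_window [(array([ 483., -306.,   69.]), 0.97)]
scene square_carrier_centre [(array([ 482., -236.,   62.]), 0.63)]
scene twin_carrier_centre [(array([ 483., -375.,   64.]), 0.85)]
scene carrier_rack [(array([ 465., -329.,   30.]), 0.65)]
scene inspection_camera []
scene focus_dial [(array([475.,  61.,  30.]), 0.43)]
scene dial_grip [(array([477.,  59.,  28.]), 0.48), (array([ 463., -329.,   34.]), 0.46)]
scene flask_centre [(array([ 650., -270.,   45.]), 0.91)]
scene vial_centre [(array([ 607., -163.,   39.]), 0.55), (array([475.,  57.,  25.]), 0.29)]
```

View pics/top0.png

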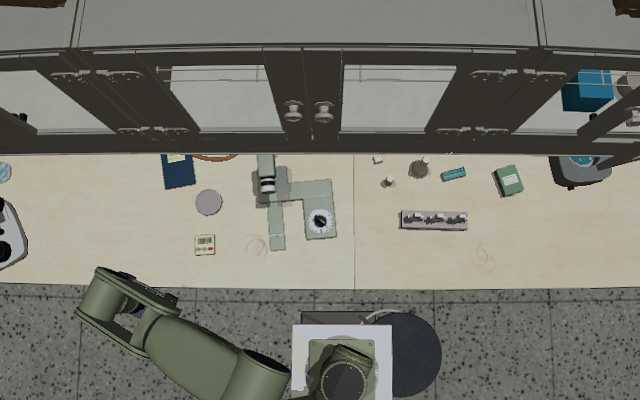

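View pics/scene0.png

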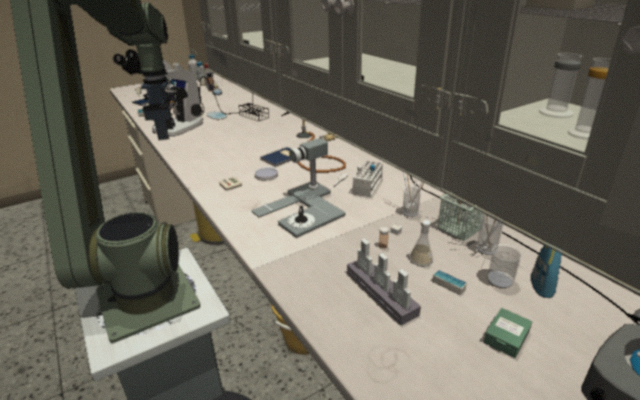

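View pics/wrist0.png

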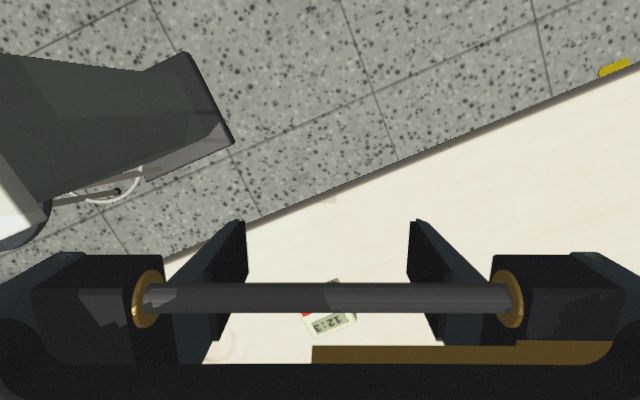

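```bash
python3 - <<'E'
from h import *
a=cv2.imread('pics/top0.png'); b=cv2.imread('pics/scene0.png')
cv2.imwrite('pics/c1.png',cv2.resize(a[150:260,240:350],None,fx=5,fy=5,interpolation=cv2.INTER_CUBIC))
cv2.imwrite('pics/c2.png',cv2.resize(a[190:245,385:485],None,fx=7,fy=7,interpolation=cv2.INTER_CUBIC))
cv2.imwrite('pics/c3.png',cv2.resize(b[225:330,330:430],None,fx=5,fy=5,interpolation=cv2.INTER_CUBIC))
cv2.imwrite('pics/c4.png',cv2.resize(b[130:245,240:360],None,fx=5,fy=5,interpolation=cv2.INTER_CUBIC))
E
```

```text
(no output)
```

View pics/c1.png

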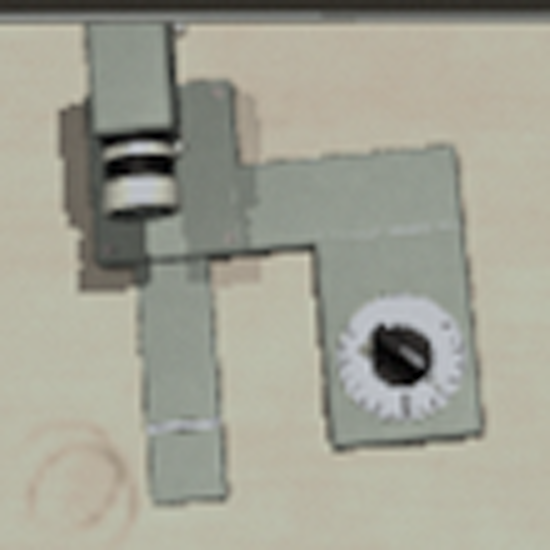

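View pics/c2.png

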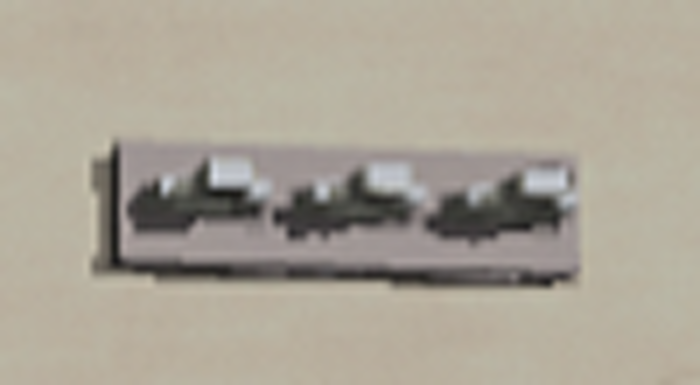

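View pics/c3.png

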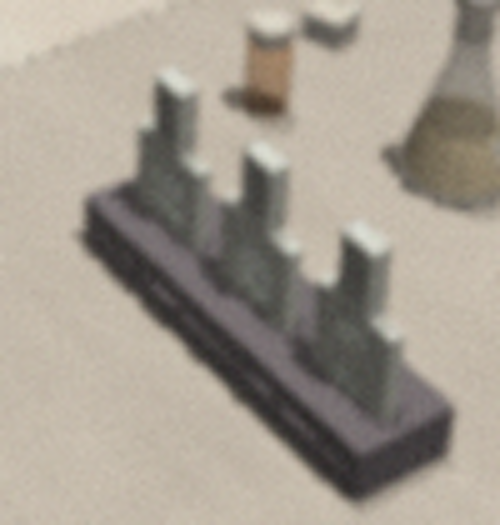

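View pics/c4.png

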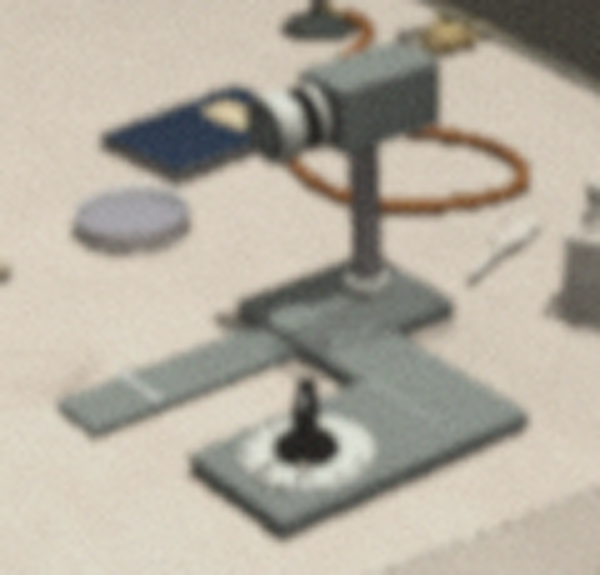

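```bash
cat > fit.py <<'E'
from h import *
from scipy.optimize import least_squares
def fit(p,uv,loc,x0):
    def f(q):
        M=R.from_euler('z',q[2]).as_matrix(); return (proj(p,loc@M.T+[q[0],q[1],0])-uv).ravel()
    s=least_squares(f,x0,loss='soft_l1'); return s.x,s.fun.reshape(-1,2)
E
python3 - <<'E'
from fit import *
p=env.camera_params('top')
uv=np.array([[153,503],[228,497],[148,430],[218,424],[482,437],[333,447],[455,148],[403,358]])/5+[240,150]-.4
loc=np.array([[-220,25,8],[-220,-25,8],[-170,25,9],[-170,-25,9],[-195,-195,16],[-195,-95,16],[-50,-195,16],[-140,-146,17]],float)
q,r=fit(p,uv,loc,[620,200,0]); print('stand',q,np.degrees(q[2]));print(r.round(2))
M=R.from_euler('z',q[2]).as_matrix()
for n,l in dict(view=[-170,0,160],dial=[-140,-146,47],lens=[-60,0,160]).items(): print(n,M@l+[q[0],q[1],0])
uv=np.array([[117,140],[577,155],[575,270],[112,265]])/7+[385,190]-.4
loc=np.array([[28,107.5,30],[28,-107.5,30],[-28,-107.5,30],[-28,107.5,30]],float)
q,r=fit(p,uv,loc,[475,-295,0]); print('rack',q,np.degrees(q[2]));print(r.round(2))
# tab tops: z=104+10
t=np.array([[230,172],[390,177],[546,181]])/7+[385,190]-.4
print(unproj(p,t,114))
E
```

```text
stand [6.03228447e+02 2.33318160e+02 1.16327438e-01] 6.6650712477694585
[[-0.2   0.66]
 [ 0.07  0.21]
 [-0.6   0.03]
 [ 0.6  -0.42]
 [ 0.43 -1.4 ]
 [-0.43 -0.02]
 [ 0.85 12.94]
 [-0.61 -0.66]]
view [434.37737681 213.58706653 160.        ]
dial [481.12015204  72.0557521   47.        ]
lens [543.63395171 226.3542448  160.        ]
rack [ 4.85060488e+02 -2.99693462e+02 -2.16136819e-02] -1.2383727545687735
[[-0.23  0.29]
 [-0.49 -0.19]
 [ 0.22  0.39]
 [ 0.49 -0.49]]
[[ 487.37537542 -230.93570541  114.        ]
 [ 485.41445346 -301.74454025  114.        ]
 [ 483.86255384 -371.21599132  114.        ]]
```

```bash
cat >> h.py <<'E'
def tcp():
    s=env.state(); return np.array(s['ee_pos']),rot(s['ee_rot'])
def camrel():
    p=env.camera_params('wrist'); t,M=tcp()
    return M.T@(np.array(p['xyz'])-t), M.T@rot(p['orientation'])
def wristat(t,yaw):
    dp,dR=camrel(); M=rot([180,0,yaw]); p=dict(env.camera_params('wrist'))
    p['xyz']=np.array(t)+M@dp; p['orientation']=R.from_matrix(M@dR).as_euler('xyz',degrees=True); return p
E
python3 - <<'E'
from h import *
dp,dR=camrel(); print(dp,dR.round(3))
D=np.array([480,72,40])
for yaw in [70]:
  ax=np.array([np.cos(np.radians(yaw)),np.sin(np.radians(yaw)),0])
  for off in [40,80,110,140]:
    t=D*[1,1,0]+[0,0,190]-ax*off
    print(off,t.round(),proj(wristat(t,yaw),D))
t0,M=tcp(); print(M.T@(np.array([442,-32,190])-t0), M)
E
```

```text
[  83.24663182    0.38349968 -183.92755528] [[-0.001 -0.957 -0.29 ]
 [ 1.    -0.001 -0.   ]
 [ 0.    -0.29   0.957]]
40 [466.  34. 190.] [[326.80414774 140.43605822]]
80 [453.  -3. 190.] [[326.76205472  99.02544692]]
110 [442. -31. 190.] [[326.7282168   65.83657782]]
140 [432. -60. 190.] [[326.6921904   30.59732069]]
[-418.7430726  -429.91736455   10.02943822] [[-9.18785514e-01  3.94757115e-01  5.09720980e-06]
 [ 3.94757115e-01  9.18785513e-01  3.63047412e-05]
 [ 9.64831238e-06  3.53684301e-05 -9.99999999e-01]]
```

jog_arm(
  deltas=[
    [[-0.415,-0.379,0.009,86.75,0.0912],[-0.415,-0.379,0.009,86.75,0.0912],[-0.415,-0.379,0.009,86.75,0.0912],[-0.415,-0.379,0.009,86.75,0.0912],[-0.415,-0.379,0.009,86.75,0.0912],[-0.415,-0.379,0.009,86.75,0.0912],[-0.415,-0.379,0.009,86.75,0.0912],[-0.415,-0.379,0.009,86.75,0.0912],[-0.415,-0.379,0.009,86.75,0.0912],[-0.415,-0.379,0.009,86.75,0.0912],[-0.415,-0.379,0.009,86.75,0.0912],[-0.415,-0.379,0.009,86.75,0.0912],[-0.415,-0.379,0.009,86.75,0.0912],[-0.415,-0.379,0.009,86.75,0.0912],[-0.415,-0.379,0.009,86.75,0.0912],[-0.415,-0.379,0.009,86.75,0.0912],[-0.415,-0.379,0.009,86.75,0.0912],[-0.415,-0.379,0.009,86.75,0.0912],[-0.415,-0.379,0.009,86.75,0.0912]],
  ],
  grip_force=20,
)

```text
time_s: 2.73
ee_pos: [458.2, 17.4, 191.2]
ee_rot: [-180.0, -0.0, 70.1]
force: [-0.0, 0.0, 0.1]
gripper_width: 91.1
```

```bash
python3 - <<'E'
from h import *
p,im=grab('wrist','w1.png'); print(p['xyz'],p['orientation'],tcp()[0],env.state()['ee_rot'],env.state()['time_s'])
np.savez('w1.npz',**p)
for l in ['dial_grip','focus_dial','inspection_camera']:
    print(l,[(np.round(d['xyz']),round(d['conf'],2)) for d in env.look_for('wrist',l)[:3]])
E
```

```text
[485.72151126  95.53854398 375.06845202] [ 1.63139165e+02 -4.28924965e-03 -1.99310507e+01] [458.32269134  17.32308812 191.14942941] [ 1.79996189e+02 -1.58817776e-02  7.01101153e+01] 2.7833
dial_grip [(array([478.,  77.,  26.]), 0.62)]
focus_dial [(array([479.,  73.,  24.]), 0.55)]
inspection_camera [(array([521.,  87.,  14.]), 0.86)]
```

View pics/w1.png

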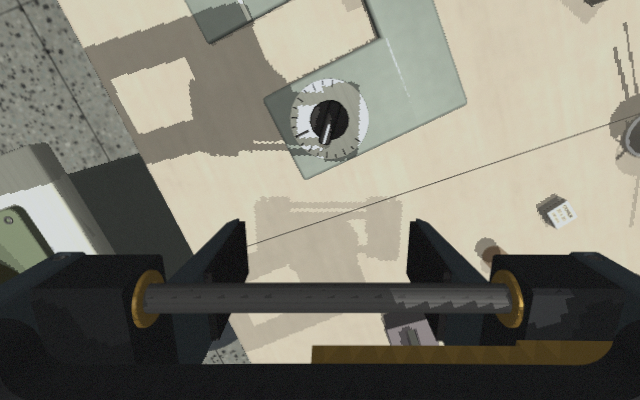

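```bash
python3 - <<'E'
import cv2
a=cv2.imread('pics/w1.png')
cv2.imwrite('pics/c5.png',cv2.resize(a[70:190,265:385],None,fx=5,fy=5,interpolation=cv2.INTER_CUBIC))
E
```

```text
(no output)
```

View pics/c5.png

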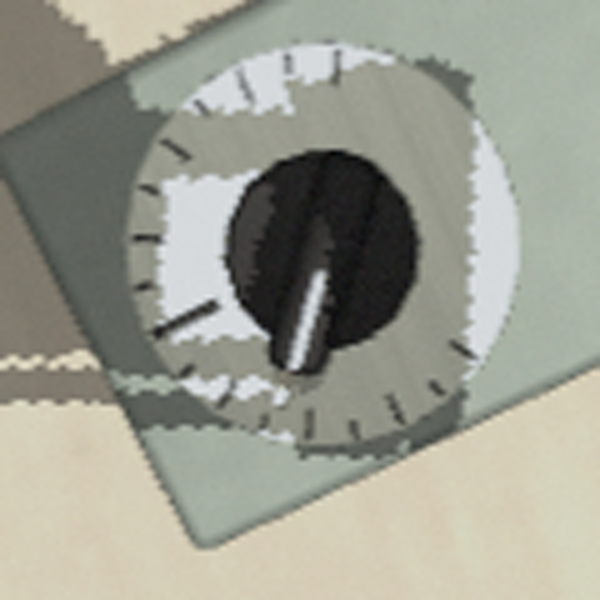

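```bash
python3 - <<'E'
from fit import *
z=np.load('w1.npz'); p={k:z[k] for k in z}
c=lambda *a: np.array(a,float)/5+[265,70]-.4
k=unproj(p,c([155,333],[217,303]),17); print('zero',k, np.degrees(np.arctan2(*(k[0]-k[1])[[1,0]])))
for h in (40,59,60):
    m=unproj(p,c([322,272],[293,368]),h); print('ptr',h,m, np.degrees(np.arctan2(*(m[1]-m[0])[[1,0]])),np.linalg.norm(m[1]-m[0]))
print('disc',unproj(p,c([323,244]),17),'skirt',unproj(p,c([321,250]),25))
co=unproj(p,c([205,547],[5,132]),16); print('pod',co,np.linalg.norm(co[0]-co[1]),np.degrees(np.arctan2(*(co[1]-co[0])[[1,0]]))-90)
# full stand fit in wrist: also far pod corners/edges
uv=np.vstack([c([205,547],[5,132],[323,244])])
loc=np.array([[-195,-195,16],[-195,-95,16],[-140,-146,17]],float)
q,r=fit(p,uv,loc,[603,230,.11]); print(q,np.degrees(q[2]),r.round(2))
M=R.from_euler('z',q[2]).as_matrix()
for n,l in dict(view=[-170,0,160],dial=[-140,-146,47]).items(): print(n,M@l+[q[0],q[1],0])
E
```

```text
zero [[439.58389604  67.8750308   17.        ]
 [454.41566699  69.27283215  17.        ]] -174.61613434312147
ptr 40 [[478.29243869  69.5098463   40.        ]
 [466.28859883  53.57468003  40.        ]] -126.99043746861136 19.950481080145178
ptr 59 [[478.71370299  70.98579921  59.        ]
 [467.39053885  55.95423385  59.        ]] -126.99043746861123 18.819192418874962
ptr 60 [[478.7358748   71.06348094  60.        ]
 [467.44853569  56.07947353  60.        ]] -126.99043746861133 18.759650910387087
disc [[479.95451017  73.11968382  17.        ]] skirt [[479.28158355  72.62084763  25.        ]]
pod [[432.52985787  19.69542278  16.        ]
 [425.30596496 117.00181444  16.        ]] 97.5741691588319 4.245771420217892
[6.09367613e+02 2.29890597e+02 8.72884949e-02] 5.00126235667549 [[-0.01  0.99]
 [-2.17 -0.53]
 [ 2.65 -0.08]]
view [440.01484033 215.07038937 160.        ]
dial [482.62856657  72.24157458  47.        ]
```

jog_arm(
  deltas=[
    [[0.0595,0.001,0.04,7,0.06],[0.0595,0.001,0.08,14,0.06],[0.0595,0.001,0.09,17,0.06],[0.0595,0.001,0.115,17,0.06],[0.0595,0.001,0.143,17,0.06],[0.0595,0.001,0.143,17,0.06],[0.0595,0.001,0.143,17,0.06],[0.0595,0.001,0.143,17,0.06]],
  ],
)

```text
time_s: 3.6
ee_pos: [481.1, 72.1, 49.3]
ee_rot: [179.9, -0.1, 53.0]
force: [-0.1, 0.2, 1.0]
gripper_width: 59.7
```

```bash
python3 - <<'E'
from h import *
p,im=grab('wrist','w2.png'); print(tcp()[0],env.state()['ee_rot'],env.state()['force'])
print(proj(p,[[479.6,72.8,59]]))
E
```

```text
[481.51470398  72.03830402  49.79712862] [ 1.79853272e+02 -1.50458429e-01  5.29953815e+01] [ 0.3203086  -0.53467287 -0.74011569]
[[325.85706139 245.2352841 ]]
```

View pics/w2.png

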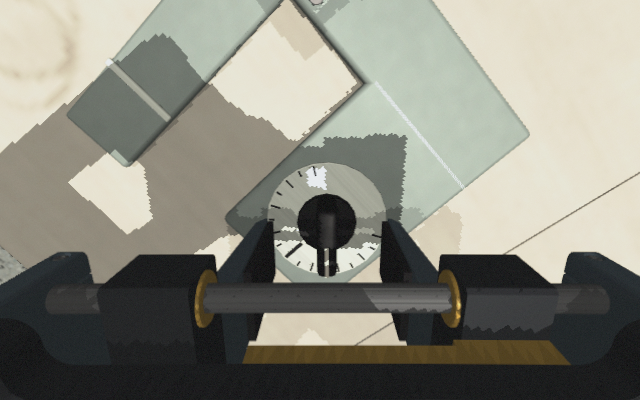

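jog_arm(
  deltas=[
    [[0,0,0.001,0,0.0],[0,0,0.001,0,0.0],[0,0,0.001,0,0.0],[0,0,0.001,0,0.0],[0,0,0.001,0,0.0],[0,0,0.001,0,0.0],[0,0,0.001,0,0.0],[0,0,0.001,0,0.0]],
  ],
  grip_force=20,
)

```text
time_s: 4.32
ee_pos: [479.9, 71.8, 47.0]
ee_rot: [-180.0, -0.0, 53.0]
force: [0.6, -1.1, 0.1]
gripper_width: 9.6
```

```bash
python3 - <<'E'
from h import *
s=env.state(); print(s['ee_pos'],s['ee_rot'],s['force'],s['torque'],s['gripper_width'])
p,im=grab('wrist','w3.png'); p0=p
np.savez('w3.npz',**p)
E
```

```text
[479.93299227  71.84705695  47.02211745] [-1.79994395e+02 -2.51224275e-04  5.29990493e+01] [ 0.56287695 -1.07459648  0.06604931] [-0.0556937   0.15980897  0.00773774] 9.61314227896225
```

View pics/w3.png

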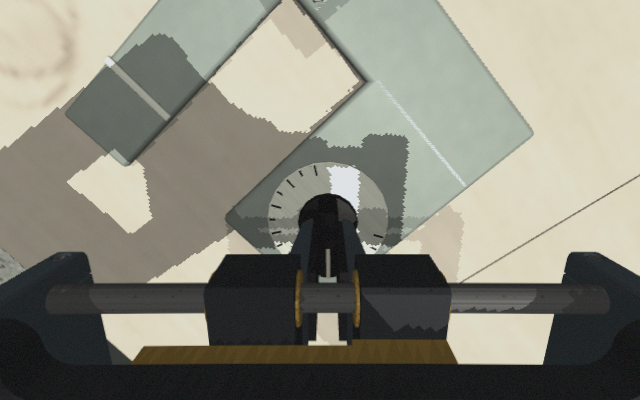

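```bash
python3 - <<'E'
from fit import *
z=np.load('w3.npz'); p={k:z[k] for k in z}
uv=np.array([[67,113],[128,165],[107,62],[168,118],[328,221],[230,218]])
zz=[8,8,9,9,17,16]
X=np.array([unproj(p,u,h)[0] for u,h in zip(uv,zz)]);print(X.round(1))
loc=np.array([[-220,25,8],[-220,-25,8],[-170,25,9],[-170,-25,9],[-140,-146,17],[-195,-95,16]],float)
q,r=fit(p,uv,loc,[603,230,.11]); print(q,np.degrees(q[2]),r.round(2))
M=R.from_euler('z',q[2]).as_matrix()
for n,l in dict(view=[-170,0,160],dial=[-140,-146,47]).items(): print(n,M@l+[q[0],q[1],0])
d=X[0]-X[2];print(np.degrees(np.arctan2(d[1],d[0])));d=X[1]-X[3];print(np.degrees(np.arctan2(d[1],d[0])))
e=unproj(p,[[286,0]],8)[0]-X[3];print('tongue edge',np.degrees(np.arctan2(e[1],e[0])))
a,b=unproj(p,[[378,83],[463,185]],16);print(np.degrees(np.arctan2(*(a-b)[[1,0]]))-90)
a,b=unproj(p,[[230,218],[363,84]],16);print('pod edge',a,b,np.degrees(np.arctan2(*(b-a)[[1,0]])))
a=cv2.imread('pics/w3.png')
cv2.imwrite('pics/c6.png',cv2.resize(a[0:270,50:400],None,fx=2.2,fy=2.2,interpolation=cv2.INTER_CUBIC))
E
```

```text
[[387.  231.2   8. ]
 [392.7 183.9   8. ]
 [431.5 236.4   9. ]
 [437.3 189.7   9. ]
 [479.3  71.4  17. ]
 [426.  114.   16. ]]
[6.06087020e+02 2.30350818e+02 1.02933016e-01] 5.897627401383764 [[-4.08  0.38]
 [-1.81  3.64]
 [ 1.49 -4.99]
 [ 4.38  0.01]
 [ 3.51 -1.34]
 [-6.18  1.36]]
view [436.98681775 212.88308882 160.        ]
dial [481.82972651  70.73839657  47.        ]
-173.40859197829494
-172.55504894084098
tongue edge 3.682302182536103
5.694495777659455
pod edge [425.98229383 113.9836767   16.        ] [550.82715228 130.42337364  16.        ] 7.5016057531480005
```

View pics/c6.png

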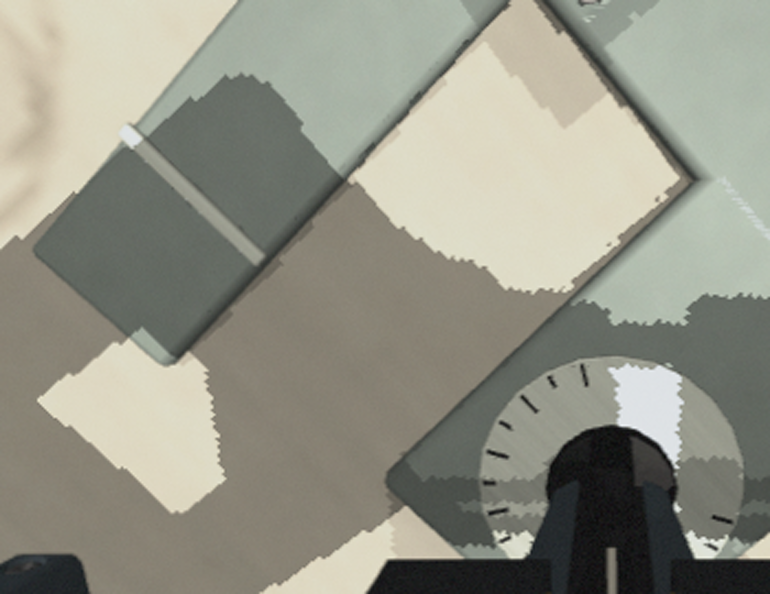

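jog_arm(
  deltas=[
    [[0,0,0,5,0.0],[0,0,0,10,0.0],[0,0,0,15,0.0],[0,0,0,20,0.0],[0,0,0,25,0.0],[0,0,0,30,0.0],[0,0,0,35,0.0],[0,0,0,40,0.0],[0,0,0,44,0.0],[0,0,0,46.7,0.0],[0,0,0,46.7,0.0],[0,0,0,46.7,0.0],[0,0,0,46.7,0.0]],
  ],
)

```text
time_s: 5.45
ee_pos: [480.0, 71.8, 47.0]
ee_rot: [-180.0, 0.0, 6.4]
force: [0.2, -1.0, -0.5]
gripper_width: 0.1
```

jog_arm(
  deltas=[
    [[0,0,0,0,0.05],[0,0,0,0,0.05],[0,0,0,0,0.05],[0,0,0,0,0.05],[0,0,-0.02,0,0.05],[0,0,-0.05,0,0.05],[-0.02,0,-0.07,0,0.06],[-0.04,0,-0.07,0,0.06],[-0.06,0,-0.07,0,0.06],[-0.06,0,-0.07,0,0.06]],
  ],
)

```text
time_s: 6.28
ee_pos: [416.3, 64.8, 117.1]
ee_rot: [-180.0, 0.2, 6.3]
force: [-0.7, 0.1, 0.4]
gripper_width: 59.9
```

```bash
python3 - <<'E'
from h import *
p,im=grab('wrist','w4.png'); np.savez('w4.npz',**p)
s=env.state(); print(s['time_s'],s['ee_pos'],s['ee_rot'],s['force'],s['torque'],s['gripper_width'])
u=proj(p,[[480,72,20]])[0];print(u)
x,y=u.astype(int);x0=max(0,x-70);y0=max(0,y-70)
print(x0,y0)
cv2.imwrite('pics/c7.png',cv2.resize(im[y0:y0+130,x0:x0+140,::-1],None,fx=4,fy=4,interpolation=cv2.INTER_CUBIC))
E
```

```text
6.3333 [418.85251591  65.11766361 117.25145012] [-1.79995382e+02  1.29163990e-02  6.30964444e+00] [ 0.52419581 -0.8327214   0.60343302] [-0.00353322  0.10000514 -0.04051124] 60.19071894465255
[327.78140076 117.71763051]
257 47
```

View pics/w4.png

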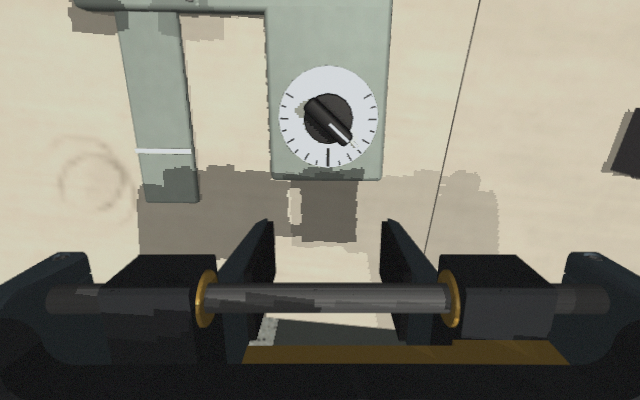

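View pics/c7.png

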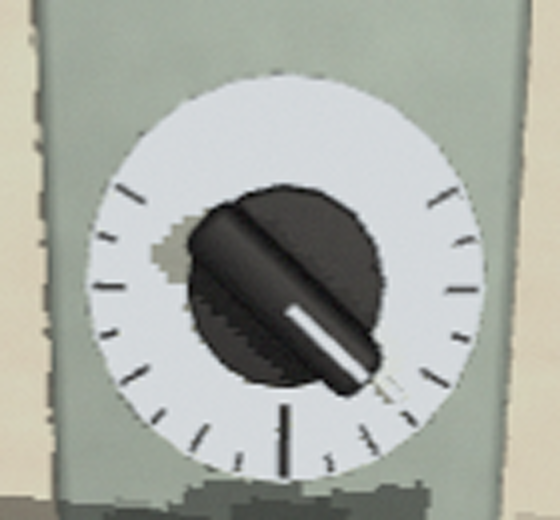

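```bash
python3 - <<'E'
from fit import *
z=np.load('w4.npz'); p={k:z[k] for k in z}
c=lambda *a: np.array(a,float)/4+[257,47]-.4
ang=lambda d: np.degrees(np.arctan2(d[1],d[0]))
k=unproj(p,c([285,405],[285,476]),17); print('zero',k,ang(k[0]-k[1]))
m=unproj(p,c([292,310],[362,380]),59); print('ptr',m,ang(m[0]-m[1]))
for h in (25,59): print('wing ends',h,unproj(p,c([212,228],[355,385]),h))
print('disc',unproj(p,c([287,277]),17),'skirt',unproj(p,c([287,286]),25))
print(unproj(p,[[134.5,150],[190,151]],9),unproj(p,[[145,202],[198.5,202.5]],8), unproj(p,[[272,181],[382,181]],16))
z=np.load('w3.npz'); p3={k:z[k] for k in z}
print(proj(p3,[[480,72,59],[480,72,25],[480-12.6,72-16.8,59],[480+12.6,72+16.8,59],[479.9,71.8,30]]))
a=cv2.imread('pics/w3.png')
cv2.imwrite('pics/c8.png',cv2.resize(a[180:350,260:400],None,fx=4.5,fy=4.5,interpolation=cv2.INTER_CUBIC)[:600])
E
```

```text
zero [[454.6387099   69.13162073  17.        ]
 [439.14986644  67.41904021  17.        ]] 6.309488274715447
ptr [[478.24234334  70.56850199  59.        ]
 [467.18482482  56.45418664  59.        ]] 51.92393566949046
wing ends 25 [[489.73184534  87.83062483  25.        ]
 [461.61648504  55.22187496  25.        ]]
wing ends 59 [[490.78995547  86.19834475  59.        ]
 [466.14220625  57.61139865  59.        ]]
disc [[481.37175829  71.66576305  17.        ]] skirt [[480.0747928   71.55134154  25.        ]]
[[432.60325554 238.68829641   9.        ]
 [437.14265102 190.25445399   9.        ]] [[384.25565589 232.62672154   8.        ]
 [389.1518392  183.41476763   8.        ]] [[419.58883805 115.39422527  16.        ]
 [430.30945633  17.82336232  16.        ]]
[[328.56868918 246.25886513]
 [328.35235767 224.08273984]
 [328.63216449 278.72681534]
 [328.50155291 211.6742938 ]
 [328.4415865  227.23544967]]
```

View pics/c8.png

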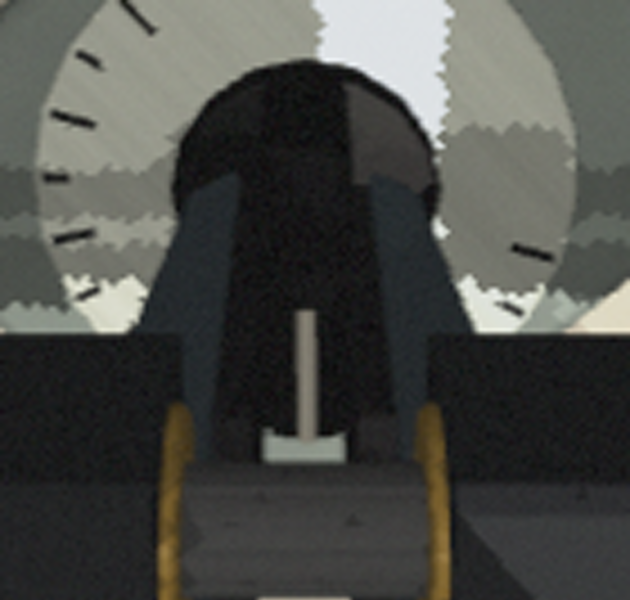

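```bash
python3 - <<'E'
from h import *
p,im=grab('scene','s2.png'); t,M=tcp(); print(t,env.state()['gripper_width'])
im=cv2.resize(im[:,:,::-1],None,fx=5,fy=5,interpolation=cv2.INTER_CUBIC)
pts=[]
for k,col in ((17,(0,0,255)),(0,(0,255,0)),(-12,(255,0,0))):
  for sy in (-30,30):
    for sx in (-16,16):
      u=proj(p,t+M@[sx,sy,k])[0]; pts.append(u); cv2.circle(im,tuple(((u+.5)*5).astype(int)),4,col,-1)
c=(np.mean(pts,0)*5).astype(int); print(c/5)
cv2.imwrite('pics/c9.png',im[c[1]-300:c[1]+300,c[0]-350:c[0]+350])
E
```

```text
[420.46735278  65.31227333 117.33086332] 59.90008740969431
[283.2 198.4]
```

View pics/c9.png

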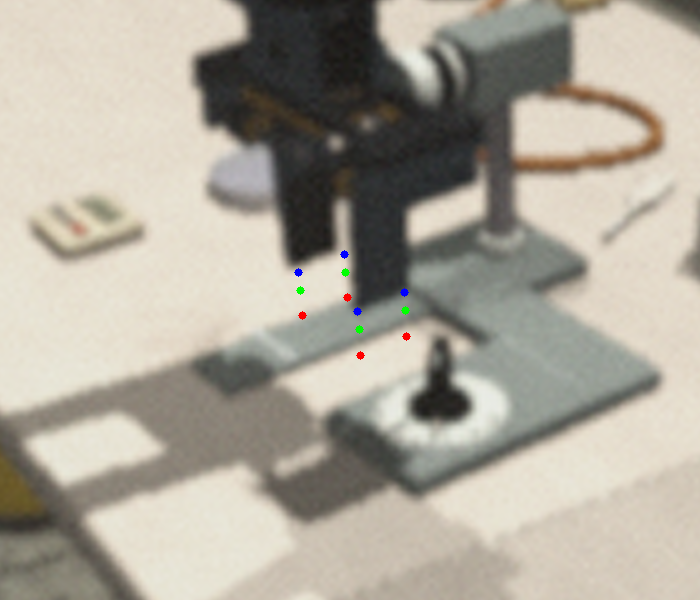

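jog_arm(
  deltas=[
    [[0.0595,0,0.01,-7,0.06],[0.0595,0,0.02,-14,0.06],[0.0595,0,0.03,-21,0.06],[0.0595,0,0.03,-28,0.06],[0.0595,0,0.03,-35,0.06],[0.0595,0,0.03,-42,0.06],[0.0595,0,0.04,-46,0.06],[0.0595,0,0.06,-46,0.06],[0.0595,0,0.08,-46,0.06],[0.0595,0,0.09,-46,0.06],[0.0595,0,0.098,-46,0.06],[0.0595,0,0.098,-46,0.06],[0.0595,0,0.098,-46,0.06]],
  ],
)

```text
time_s: 7.47
ee_pos: [480.2, 71.9, 18.8]
ee_rot: [-180.0, -0.0, 52.3]
force: [0.6, -0.9, -0.3]
gripper_width: 59.9
```

jog_arm(
  deltas=[
    [[0,0,0,0,0.0],[0,0,0,0,0.0],[0,0,0,0,0.0],[0,0,0,0,0.0],[0,0,0,0,0.0],[0,0,0,0,0.0],[0,0,0,0,0.0],[0,0,0,0,0.0],[0,0,0,0,0.0],[0,0,0,0,0.0]],
  ],
  grip_force=20,
)

```text
time_s: 8.3
ee_pos: [479.9, 71.4, 19.2]
ee_rot: [179.9, -0.0, 52.3]
force: [1.0, -4.1, 0.4]
gripper_width: 12.1
```

```bash
python3 - <<'E'
from h import *
p,im=grab('wrist','w5.png'); np.savez('w5.npz',**p)
s=env.state(); print(s['time_s'],s['ee_pos'],s['ee_rot'],s['force'],s['torque'],s['gripper_width'])
E
```

```text
8.35 [479.85783394  71.42667549  19.16553496] [ 1.79946457e+02 -3.18366966e-03  5.23220256e+01] [-0.03941743 -3.44070154  0.69736527] [-0.70457367 -0.16767746  0.0523128 ] 11.984134647492596
```

View pics/w5.png

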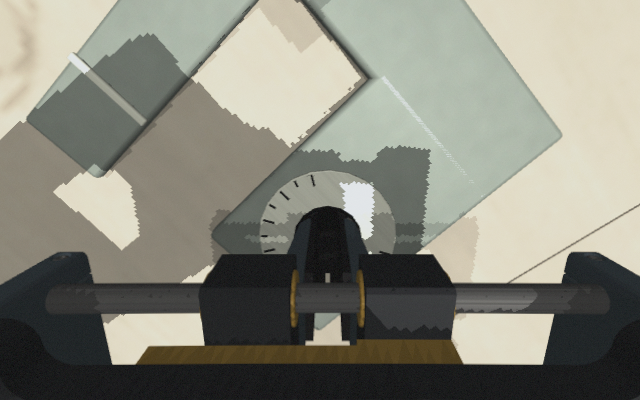

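jog_arm(
  deltas=[
    [[0,0,0,5,0.0],[0,0,0,10,0.0],[0,0,0,15,0.0],[0,0,0,20,0.0],[0,0,0,25,0.0],[0,0,0,30,0.0],[0,0,0,35,0.0],[0,0,0,40,0.0],[0,0,0,44,0.0],[0,0,0,46,0.0],[0,0,0,46,0.0],[0,0,0,46,0.0],[0,0,0,46,0.0]],
  ],
)

```text
time_s: 9.43
ee_pos: [480.0, 71.3, 19.2]
ee_rot: [180.0, -0.1, 6.4]
force: [1.8, -5.9, 1.7]
gripper_width: 11.6
```

jog_arm(
  deltas=[
    [[0,0,0,0,0.05],[0,0,0,0,0.05],[0,0,0,0,0.05],[0,0,0,0,0.05],[0,0,0,0,0.05],[0,0,-0.03,0,0.05],[0,0,-0.06,0,0.05],[-0.02,0,-0.09,0,0.06],[-0.04,0,-0.1,0,0.06],[-0.06,0,-0.1,0,0.06],[-0.06,0,-0.1,0,0.06]],
  ],
)

```text
time_s: 10.35
ee_pos: [416.1, 65.0, 119.6]
ee_rot: [-180.0, 0.1, 6.3]
force: [-0.6, -0.2, -0.8]
gripper_width: 59.8
```

```bash
python3 - <<'E'
from h import *
p,im=grab('wrist','w6.png'); np.savez('w6.npz',**p)
s=env.state(); print(s['time_s'],s['ee_pos'],s['ee_rot'],s['force'],s['gripper_width'])
u=proj(p,[[480,72,20]])[0]
x,y=u.astype(int);x0=max(0,x-70);y0=max(0,y-70)
print(x0,y0)
cv2.imwrite('pics/c10.png',cv2.resize(im[y0:y0+130,x0:x0+140,::-1],None,fx=4,fy=4,interpolation=cv2.INTER_CUBIC))
E
```

```text
10.4 [418.29852787  65.20425202 119.38030893] [-1.79982677e+02 -7.60304029e-06  6.31141466e+00] [0.96848723 0.23794813 0.53126816] 60.03806717190354
258 47
```

View pics/c10.png

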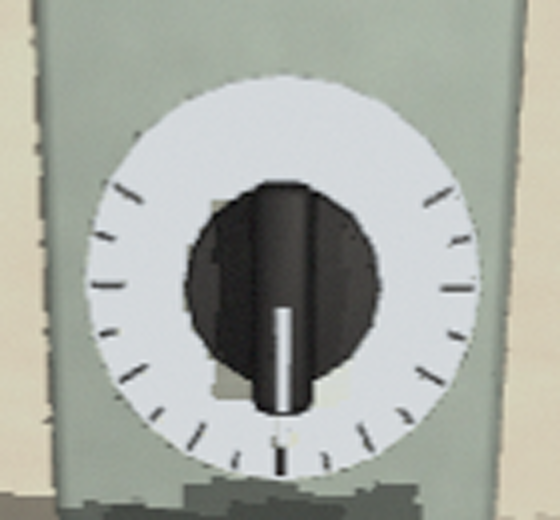

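View pics/w6.png

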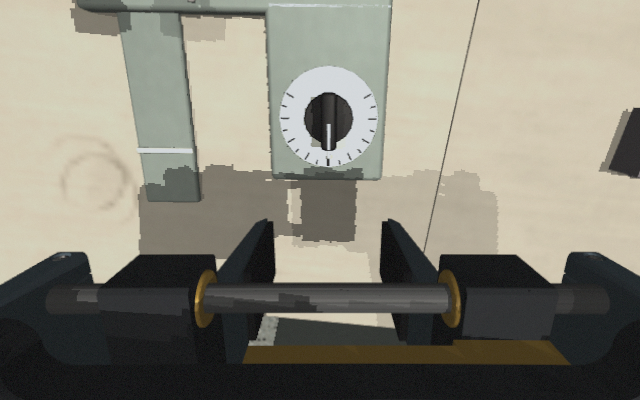

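jog_arm(
  deltas=[
    [[-0.138,0.435,0.019,-83.7,0.06],[-0.138,0.435,0.019,-83.7,0.06],[-0.138,0.435,0.019,-83.7,0.06],[-0.138,0.435,0.019,-83.7,0.06],[-0.138,0.435,0.019,-83.7,0.06],[-0.138,0.435,0.019,-83.7,0.06],[-0.138,0.435,0.019,-83.7,0.06],[-0.138,0.435,0.019,-83.7,0.06],[-0.138,0.435,0.019,-83.7,0.06],[-0.138,0.435,0.019,-83.7,0.06],[-0.138,0.435,0.019,-83.7,0.06],[-0.138,0.435,0.019,-83.7,0.06],[-0.138,0.435,0.019,-83.7,0.06],[-0.138,0.435,0.019,-83.7,0.06],[-0.138,0.435,0.019,-83.7,0.06],[-0.138,0.435,0.019,-83.7,0.06]],
  ],
)

```text
time_s: 11.73
ee_pos: [330.5, -382.5, 99.2]
ee_rot: [-180.0, -0.1, 89.8]
force: [0.4, 0.8, 0.2]
gripper_width: 59.9
```

```bash
python3 - <<'E'
from h import *
p,im=grab('wrist','w7.png'); np.savez('w7.npz',**p)
s=env.state(); print(s['time_s'],s['ee_pos'],s['ee_rot'],s['force'])
for l in ['round_carrier','round_window','square_carrier_centre','twin_carrier_centre']:
    print(l,[(np.round(d['xyz']),round(d['conf'],2)) for d in env.look_for('wrist',l)[:3]])
E
```

```text
11.7833 [ 330.573389   -381.82818738   99.37978501] [-1.79968872e+02 -7.85680581e-02  8.98884660e+01] [0.37540656 0.01437179 0.1870938 ]
round_carrier [(array([ 481., -299.,   69.]), 0.59)]
round_window [(array([ 481., -299.,   75.]), 0.74)]
square_carrier_centre [(array([ 484., -251.,   50.]), 0.85)]
twin_carrier_centre []
```

View pics/w7.png

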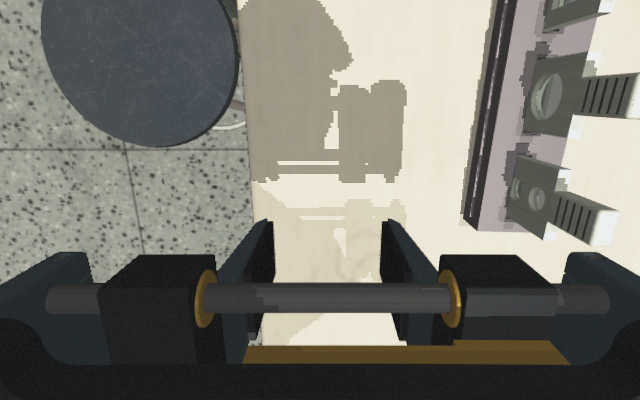

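```bash
python3 - <<'E'
from h import *
z=np.load('w7.npz'); p={k:z[k] for k in z}
print(unproj(p,[[547,97]],44), unproj(p,[[530,195]],44))
for zz in (114,): print(unproj(p,[[601,226]],zz))
print(unproj(p,[[466,219],[477,230],[517,0],[497,0]],30))
E
```

```text
[[ 481.97110599 -301.31708097   44.        ]] [[ 482.81211251 -371.96975148   44.        ]]
[[ 479.39605213 -368.61994374  114.        ]]
[[ 443.44849403 -396.5326256    30.        ]
 [ 453.6124137  -406.26445034   30.        ]
 [ 458.52624521 -238.68312063   30.        ]
 [ 445.13509177 -238.50551318   30.        ]]
```

jog_arm(
  deltas=[
    [[0,0,-0.03,0,0.06],[0.03,0.01,-0.04,0,0.06],[0.06,0.05,-0.04,1.2,0.06],[0.082,0.08,-0.04,1.2,0.06],[0.082,0.12,-0.04,1.2,0.06],[0.082,0.14,-0.04,1.2,0.06],[0.082,0.14,-0.04,1.2,0.06],[0.082,0.14,-0.04,1.2,0.06]],
  ],
)

```text
time_s: 12.65
ee_pos: [471.2, -299.2, 139.8]
ee_rot: [-180.0, -0.0, 88.9]
force: [0.3, -0.2, -0.1]
gripper_width: 60.5
```

```bash
python3 - <<'E'
from h import *
p,im=grab('wrist','w8.png'); np.savez('w8.npz',**p)
s=env.state(); print(s['time_s'],s['ee_pos'],s['ee_rot'],s['force'])
print(proj(p,[[485,-300,114],[485,-230,114],[485,-370,114]]))
E
```

```text
12.7 [ 470.04075626 -299.39765925  139.77163447] [-1.79929031e+02 -2.86432591e-02  8.88740911e+01] [-0.50732426  0.49412919 -0.06087845]
[[348.29228296 223.57007832]
 [348.24839332 118.56676414]
 [348.38401372 311.35845761]]
```

View pics/w8.png

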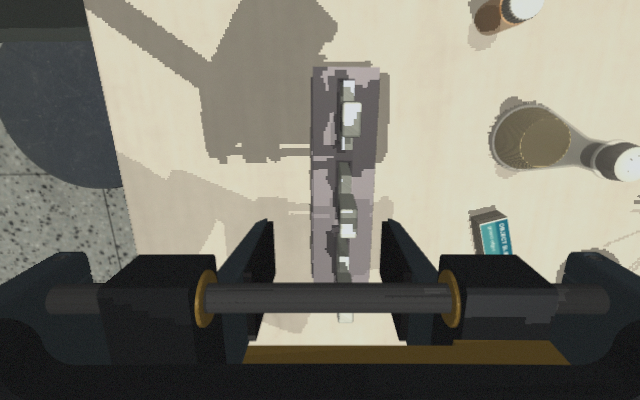

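jog_arm(
  deltas=[
    [[-0.002,0.015,0,0,0.06],[-0.002,0.015,0.01,0,0.06],[-0.002,0.015,0.03,0,0.06],[-0.002,0.015,0.055,0,0.06],[-0.002,0.015,0.075,0,0.06],[-0.002,0.015,0.075,0,0.06],[-0.002,0.015,0.075,0,0.06]],
  ],
)

```text
time_s: 13.28
ee_pos: [483.4, -302.2, 64.1]
ee_rot: [-179.8, -0.1, 88.7]
force: [-0.7, 0.2, 0.5]
gripper_width: 60.0
```

```bash
python3 - <<'E'
from h import *
p,im=grab('wrist','w9.png'); np.savez('w9.npz',**p)
s=env.state(); print(s['time_s'],s['ee_pos'],s['ee_rot'],s['force'])
print(proj(p,[[485,-302,114]]))
E
```

```text
13.3333 [ 484.61767864 -302.82471251   65.3607143 ] [-1.79984960e+02 -8.96030872e-03  8.87559778e+01] [ 0.09331865 -0.61560328  0.54709821]
[[331.66937829 282.8351824 ]]
```

View pics/w9.png

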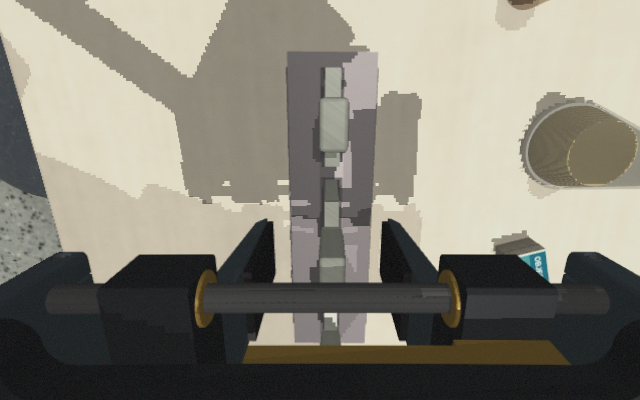

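jog_arm(
  deltas=[
    [[0,0.002,0,0,0.03],[0,0.002,0,0,0.02],[0,0.002,0,0,0.0],[0,0.002,0,0,0.0],[0,0.002,0,0,0.0],[0,0.002,0,0,0.0],[0,0.002,0,0,0.0],[0,0.002,0,0,0.0],[0,0.002,0,0,0.0],[0,0.002,0,0,0.0],[0,0.002,0,0,0.0]],
  ],
  grip_force=25,
)

```text
time_s: 14.25
ee_pos: [487.1, -302.6, 65.0]
ee_rot: [-180.0, -0.0, 88.8]
force: [-1.4, -0.5, 1.4]
gripper_width: 11.8
```

```bash
python3 - <<'E'
from h import *
p,im=grab('wrist','w10.png')
s=env.state(); print(s['time_s'],s['ee_pos'],s['ee_rot'],s['force'],s['torque'],s['gripper_width'])
E
```

```text
14.3 [ 487.08050801 -302.59394354   64.99172827] [-1.79967218e+02 -1.31028090e-02  8.88020326e+01] [-1.16340908  0.56638491  0.57765173] [-0.15354599  0.38361797  0.0300021 ] 12.14624337575602
```

View pics/w10.png

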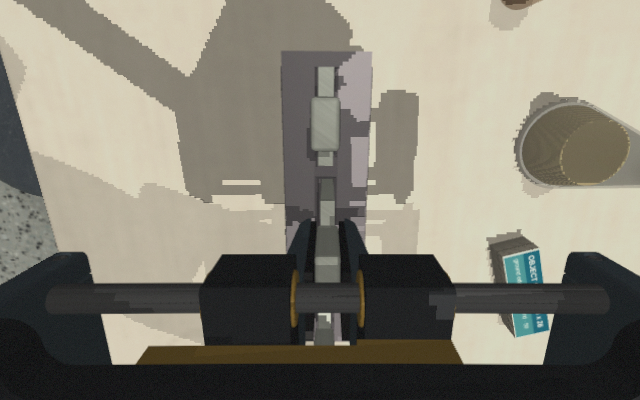

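jog_arm(
  deltas=[
    [[0,0,-0.005,0,0.0],[0,0,-0.012,0,0.0],[0,0,-0.02,0,0.0],[0,0,-0.03,0,0.0],[0,0,-0.045,0,0.0],[0,0,-0.065,0,0.0],[0,0,-0.085,0,0.0],[0,0,-0.105,0,0.0],[0,0,-0.12,0,0.0],[0,0,-0.12,0,0.0],[0,0,-0.12,0,0.0],[0,0,-0.12,0,0.0]],
  ],
)

```text
time_s: 15.3
ee_pos: [486.9, -302.3, 184.5]
ee_rot: [-180.0, -0.0, 88.8]
force: [0.4, 0.7, -1.1]
gripper_width: 11.6
```

```bash
python3 - <<'E'
from h import *
p,im=grab('scene','s3.png')
s=env.state(); print(s['time_s'],s['ee_pos'],s['ee_rot'],s['force'],s['torque'],s['gripper_width'])
print(proj(p,[[485,-301,164]]))
cv2.imwrite('pics/c11.png',cv2.resize(im[130:330,280:480,::-1],None,fx=3,fy=3,interpolation=cv2.INTER_CUBIC))
p,im=grab('wrist','w11.png')
E
```

```text
15.35 [ 486.71662824 -302.21193763  183.99754641] [-1.79904788e+02 -6.79542118e-02  8.87997657e+01] [ 1.00027484 -0.29357668 -1.11914728] [-0.04769838  0.04450746 -0.01744185] 11.88507477905023
[[384.12395623 237.6689132 ]]
```

View pics/c11.png

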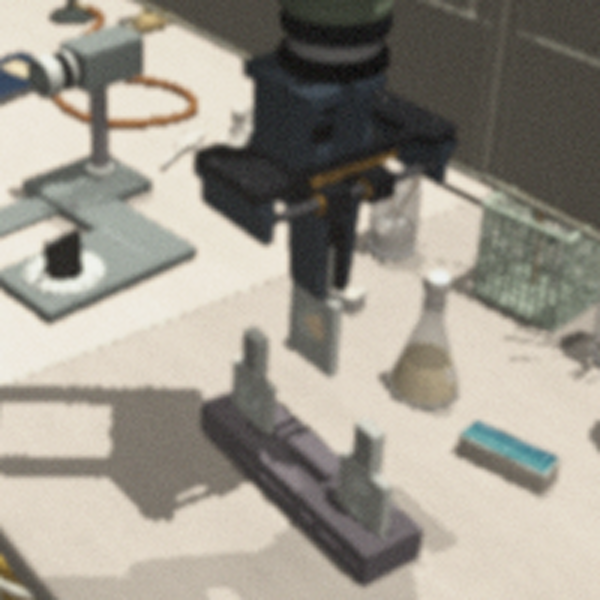

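View pics/w11.png

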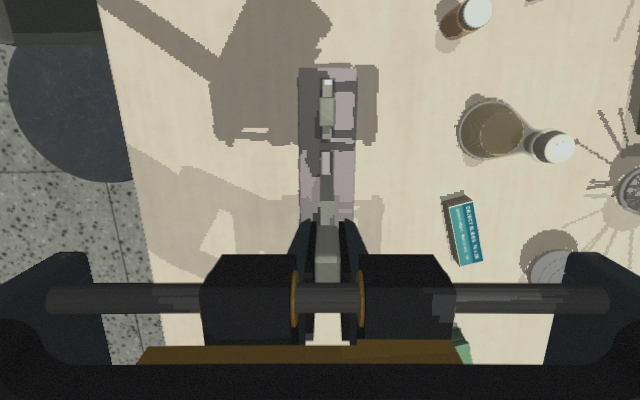

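jog_arm(
  deltas=[
    [[0.015,-0.004,0,0,0.0],[0.04,-0.01,0,-0.5,0.0],[0.07,-0.018,0,-1,0.0],[0.1,-0.026,0,-1.5,0.0],[0.135,-0.034,0,-2,0.0],[0.17,-0.042,0,-2.5,0.0],[0.205,-0.048,0,-3,0.0],[0.24,-0.054,0,-3.5,0.0],[0.275,-0.058,0,-4,0.0],[0.31,-0.061,0,-4.5,0.0],[0.345,-0.063,0,-5,0.0],[0.38,-0.063,0,-5.5,0.0],[0.41,-0.063,0,-6,0.0],[0.44,-0.063,0,-6.5,0.0],[0.465,-0.063,0.001,-7,0.0],[0.485,-0.063,0.002,-7.5,0.0],[0.5,-0.063,0.003,-7.5,0.0],[0.51,-0.063,0.004,-7.5,0.0],[0.514,-0.063,0.004,-7.5,0.0],[0.514,-0.063,0.004,-7.5,0.0]],
  ],
)

```text
time_s: 17.07
ee_pos: [434.9, 212.8, 180.4]
ee_rot: [-179.9, 0.0, 96.4]
force: [-0.3, 0.4, 0.2]
gripper_width: 12.0
```

jog_arm(
  deltas=[
    [[0,0,0,0,0.0],[0,0,0,0,0.0],[0,0,0,0,0.0],[0,0,0,0,0.0]],
  ],
)

```text
time_s: 17.4
ee_pos: [435.2, 211.9, 181.2]
ee_rot: [180.0, -0.0, 96.2]
force: [0.5, 0.1, -0.1]
gripper_width: 11.6
```

```bash
python3 - <<'E'
from h import *
p,im=grab('scene','s4.png')
s=env.state(); print(s['time_s'],s['ee_pos'],s['ee_rot'],s['force'],s['torque'],s['gripper_width'])
print(proj(p,[[434.3,213.9,160],[434.3,213.9,126],[434.3,213.9,230]]))
cv2.imwrite('pics/c12.png',cv2.resize(im[110:250,220:360,::-1],None,fx=4,fy=4,interpolation=cv2.INTER_CUBIC))
pt,im=grab('top','t4.png')
print(proj(pt,[[434.3,213.9,230]]))
cv2.imwrite('pics/c13.png',cv2.resize(im[150:270,230:350,::-1],None,fx=4,fy=4,interpolation=cv2.INTER_CUBIC))
grab('wrist','w12.png')
for n in ('scene','wrist'):
  env.grab_frame(n)
  print(n,[(np.round(d['xyz']),round(d['conf'],2)) for d in env.look_for(n,'round_window')[:3]])
E
```

```text
17.45 [435.2252896  212.01000997 181.20763488] [ 1.79982902e+02 -4.63780919e-03  9.62472392e+01] [ 0.09127844 -0.2270818  -0.1306658 ] [-0.08213601  0.01751286  0.03525907] 11.33181980553046
[[263.58120142 165.49327721]
 [264.48565177 175.28106508]
 [261.65415036 144.57187566]]
[[267.53951211 225.1561242 ]]
scene [(array([432., 207., 166.]), 0.61)]
wrist [(array([434., 226., 215.]), 0.77)]
```

View pics/c12.png

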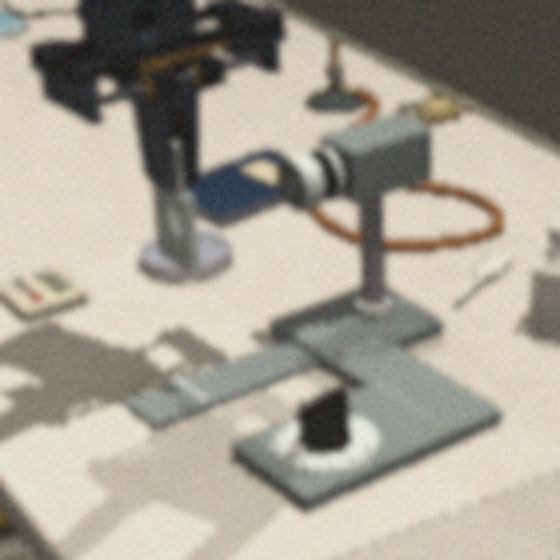

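View pics/c13.png

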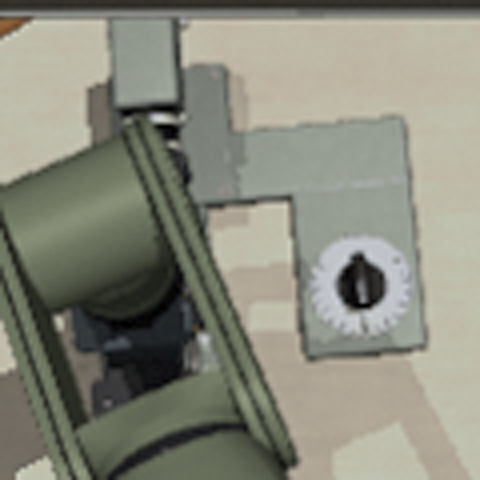

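View pics/w12.png

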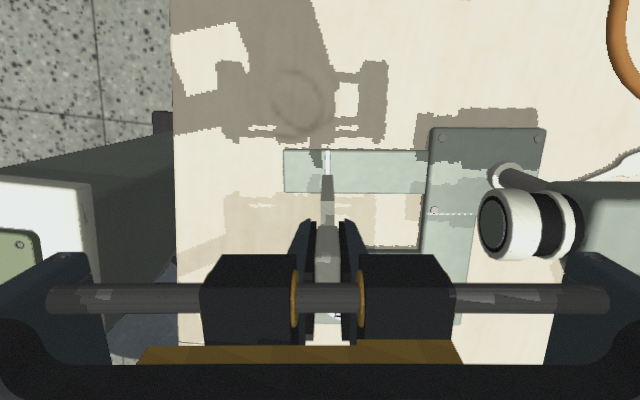

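```bash
python3 - <<'E'
from h import *
p=env.camera_params('wrist')
print(unproj(p,[[327,150]],9), unproj(p,[[284,150],[284,192]],8), unproj(p,[[427,150],[427,193]],8), unproj(p,[[493,225]],160))
print(proj(p,[[434.3,213.9,160],[434.3,213.9,230],[434.3,213.9,126]]))
print(proj(env.camera_params('scene'),[[432,209,160]]))
a=cv2.imread('pics/w12.png');cv2.imwrite('pics/c14.png',cv2.resize(a[130:350,270:450],None,fx=2.7,fy=2.7,interpolation=cv2.INTER_CUBIC))
E
```

```text
[[431.58138037 239.0261496    9.        ]] [[385.12186402 233.76405772   8.        ]
 [388.48861332 186.28054498   8.        ]] [[539.57418513 250.61811306   8.        ]
 [549.16842864 202.68665408   8.        ]] [[544.4169123 224.9086224 160.       ]]
[[326.90475405 223.42515018]
 [326.8299657  279.47079762]
 [326.92669208 206.9588982 ]]
[[263.60550965 166.22372866]]
```

View pics/c14.png

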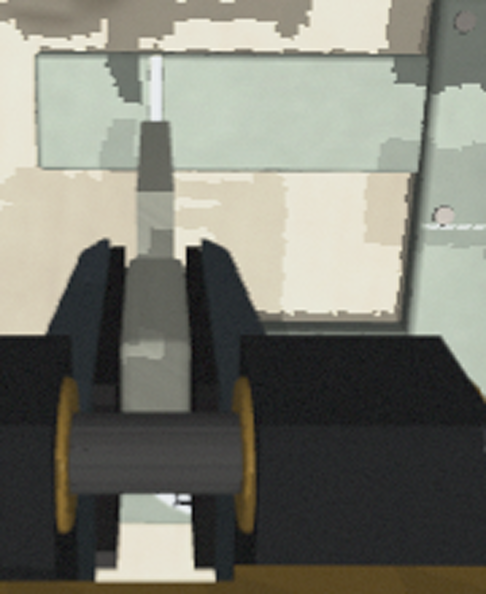

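```bash
python3 - <<'E'
from h import *
p=env.camera_params('wrist')
c=lambda *a: np.array(a,float)/2.7+[270,130]-.3
print(unproj(p,c([155,190]),190),unproj(p,c([155,122]),126), unproj(p,c([155,257]),190),unproj(p,c([155,340]),230))
s=env.state();print(s['time_s'],s['ee_pos'])
E
```

```text
[[431.60877583 239.68827927 190.        ]] [[431.69108754 238.99252674 126.        ]] [[433.22792505 224.90543293 190.        ]] [[433.09685502 226.06730359 230.        ]]
17.75 [435.14944842 212.4782204  181.08119657]
```

jog_arm(
  deltas=[
    [[0,0,0,0,0.0],[0,0,0,0,0.0],[0,0,0,0,0.0]],
  ],
)

```text
time_s: 18.0
ee_pos: [435.1, 212.6, 181.0]
ee_rot: [180.0, -0.0, 96.3]
force: [-0.2, -0.7, -0.9]
gripper_width: 11.9
```

```bash
python3 - <<'E'
from h import *
s=env.state();print(s['time_s'],s['ee_pos'],s['qvel'].round(2),s['gripper_width'])
print(env.job_done())
E
```

```text
18.0 [435.11469886 212.56071287 181.03775404] [-0.05  0.09 -0.03 -0.03 -0.    0.01] 11.892528676931487
the job is handed in; nothing more can be done
None
```

I turned the focus dial clockwise by about 46° until its pointer sat on the zero mark and let go. I then lifted the round-window carrier from the middle slot and handed in, at 18.0 s, while holding it at the viewing place. No verdict was reported.

**Last checks**
- **Dial:** the wrist picture after release shows the pointer on the long zero mark, within about 0.5°.
- **Carrier position:** wrist-picture measurements put the middle of the plate at about (434.4, 214.5) mm. The viewing place measured (434.3, 213.9) mm. The window height of about 160 mm comes from how far I lifted it, and it matched the scene picture.
- **Carrier attitude:** the plate is upright as far as the pictures show, and in line with the cross bar. The lens axis is at about 6.3°, and I turned the tool to match.
- **Grip:** the fingers held the 12 mm tab at 11.9 mm opening with a grip force of 25 N, and the arm was still.
- **Other things:** the other two carriers were still in their slots, and I saw no bystander moved.

**What disagreed**
- **Fingertip position:** the pictures showed the fingertips about 13 mm behind the reported tool point, not the stated 17 mm ahead of it. My first dial grip therefore closed just above the wing and did not turn it. I corrected the height, and both later grips held.
- **Window detection:** at the end the scene camera's network put the window at (432, 207, 166) mm, about 9 mm off my estimate. The wrist camera's network gave z = 215 mm. I took that to be the tab rather than the window, because the window is hidden from that view.

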